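# Zero the filling dock and clip the cover onto the medicine cassette

## Robot

A 6-joint arm with a two-finger parallel gripper is mounted at the origin on the work surface. World frame = base frame: x ahead of the robot, y to its left, z up, the work surface at z = 0. Lengths are in m, angles in degrees, forces in N, time in s.
With the tool pointing down it reaches from about 0.25 to 0.725 m from the base axis. Payload 9.7 kg.
Tool frame: the origin (TCP) lies at the very end of the fingers, on their centre line; the grasp point (between the pads) lies 19 mm behind it; z points along the fingers, y is the line along which they close (so a half turn about z gives the same grasp; the last joint's range is limited). The gripper opens to 85 mm and grips with 20 to 120 N. Pads are 22 mm wide; open, the fingers measure 114 mm over their backs; the gripper's body (76 mm by 85 mm) begins 54 mm behind the grasp point. The pads swing forward as they close: fully open they stand 13 mm farther back than shut.
Start: joints at [75.974, 4.979, 10.078, 95.1, 0, 90], TCP at [0.133, 0.534, 0.231] pointing down, gripper open.
Joint ranges: [-179.16, 179.16], [-48.56, 103.87], [-65.8, 70.77], [-126.05, 130.52], [-82.76, 87.17], [-180, 180]. Speed limits (degrees/s): [127.2, 127.2, 147.25, 180, 180, 180].

## Interface

Orientations are given as [roll, pitch, yaw] about the fixed x, y, z axes, in that order (R = Rz(yaw) Ry(pitch) Rx(roll)).
In Python, from workcell import telemetry, optics, workorder gives the robot as it stands.
- The arm moves only by the shell command python3 -m handwheel 'ROWS' [FORCE]. ROWS is JSON, a list of rows, each an object of numbers: "tx", "ty", "tz": the shift along the tool's x, y, z in m; "ax", "ay", "az": the turn, a rotation vector about the tool's x, y, z in degrees; "jaw": the gripper command: -1 is shut, 1 is fully open, values between are in proportion. A call has exactly 10 rows; each row shifts and turns the commanded pose from where the row before left it, along the tool's axes as they then stand; what a row does not reach is not made up. A row lasts 1/8 s, in which the tool goes at most 62.5 mm and 10.7 degrees, less where a joint would pass 70% of its speed; a pose out of reach is approached as far as the arm can. A call is refused whole if a number of a shift passes 0.0625 or a number of a turn 10.7, either way. A call with a gripper value outside its range is refused whole. The fingers move at their own pace and stop on an object; FORCE is the grip in N (left out, the last holds). Time passes only in rows, so rows that do not move let the fingers close, or fill a call up. It gives the time, the measured TCP pose, the force, the opening and the grip force at its end, in the units of the state.
- telemetry.get_obs(): the state, without advancing time (a new reading comes with each control period).
- optics.camera(name): name is "scene" or "side" or "wrist"; returns a dict with "color" (420x560x3 uint8, red, green, blue), "K" (3x3 intrinsics, pixels), "extrinsics" (4x4, takes a point from camera to world coordinates); the wrist camera has in their place "mount" (4x4, takes a point from camera to tool coordinates, whose origin is the TCP and whose axes are the flange's). Camera axes: x right, y down, z forward; pixel columns grow to the right and rows downward; lengths in m; the calibration is good to about 2 mm. A picture is of the moment at which its call begins: read the wrist's pose just before it. There is no depth.
- workorder.job_done(): hands the job in; it is judged then, once.
The state is a dict: "time": time; "q": joint angles; "qd": joint speeds; "joint_efforts": joint torques, N m; "ee_pos": TCP position; "tcp_rot": TCP orientation; "wrist_force": force on the tool from outside, world axes, zero at the start; "torque": the same for the moment, N m; "opening": finger opening in m; "grasp_force": force on a finger pad.
Only numpy, scipy, OpenCV 4.12 (cv2) and the standard library are available. Lean on these libraries where they do the work, as an engineer would, in place of code of your own. Each camera call takes 0.05 s, during which the arm holds its last target. There are 200 camera calls.

## Task

First zero the dock's counter: press its red plunger all the way down to its stop and let it spring back up. Then take the blue cover from the black mat, set it on the open beige cassette in the dock and press until it snaps fully home on all sides, and keep pressing: finish while you still hold the cover down firmly enough that the sprung nest under the cassette stays visibly sunk. Leave everything else on the counter where it is.

Things in the scene. Friction and masses are not known exactly. Their poses are not given: they have to be found in the camera images.
- dock: grey filling dock fixed to the counter, block 150 x 250 x 30 mm (x, y, z); origin at the centre of its underside. On it stand the red reset plunger (at y = +90 mm of the dock frame) and the sprung nest with the beige cassette (at y = -45 mm); the dock's yaw is also the yaw of the cassette.
- plunger (a joint): travel of the red reset plunger in m: 0 = up, 0.012 = down at its stop. It goes straight down against a spring that needs about 2.4 N to start and 8 N at the stop, and springs back by itself when let go.
- plunger_top (a point): centre of the top of the red plunger head (a disc 36 mm across, 10 mm thick, flat on top), 85 mm above the counter when up; moves with it.
- nest (a joint): sinking of the sprung nest with the cassette in m: 0 = up, 0.007 = bottomed. Its spring needs about 1.5 N to start (its own weight already carried) and about 3 N more per mm, some 23 N at the bottom. Any downward push on the cassette or cover makes it sink.
- seat (a point): centre of the open cassette's rim, where the cover comes to rest; axes as the dock's; 69 mm above the counter with the nest up. Cassette 80 x 108 mm outside (x, y), walls 6 mm. Grey guide plates stand round the rim on all sides: 1.5 mm clear of the seated cover up to 10 mm above the rim, then flaring outward by 7 mm up to 23 mm above the rim.
- catch (a point): centre of one of the two white spring-loaded catch noses (the one on the seat's -x side; its twin is at +x): round, 10 mm thick, 28 mm long in y, centre 9 mm above the rim and 43 mm from the seat in x. They are pushed aside by the cover's beads and then snap in over them.
- cover: blue clip cover, about 90 g, 76 x 104 x 16 mm (x, y, z) without its rib, hollow below (12 mm skirt under a 4 mm plate); lies right way up on the black mat. Origin at the centre of its underside (lower edge of the skirt). White beads stick out 2.3 mm low on its two x sides. Fitted, its x and y lie along the seat's x and y, either way round, its origin at the seat.
- rib (a point): centre of the top of the cover's grip rib: 20 mm wide in the cover's x, 56 mm long in y, 24 mm high (16 to 40 mm above the cover's origin). Let down on the cassette the cover first stops on the catches, its origin about 10 mm above the seat; a push of about 8 to 12 N gets it past them, the force drops suddenly some 5 mm above the seat and it snaps home.
- mat: black rubber mat fixed to the counter, 150 x 250 x 8 mm, on which the cover and one vial stand; origin at the centre of its underside.
- vial_a: amber pill vial with white cap, 32 mm across, 62 mm tall, standing on the black mat beside the cover; origin at the centre of its underside; a bystander, leave it alone
- vial_b: amber pill vial with white cap, 32 mm across, 62 mm tall, standing between the dock and the mat; origin at the centre of its underside; a bystander, leave it alone
- bottle: white bottle with blue cap, 60 mm across, 105 mm tall; origin at the centre of its underside; a bystander, leave it alone
- carton: blue medicine carton 55 x 100 x 75 mm (x, y, z); origin at the centre of its underside; a bystander, leave it alone
- cup: white ceramic cup, 64 mm across, 60 mm tall; origin at the centre of its underside; a bystander, leave it alone
- spatula: counting spatula, 190 mm long, lying flat between the dock and the mat, handle away from the robot; origin at the centre of its underside; a bystander, leave it alone
Not all that is in view belongs to the job. What is shaped like the cover but turquoise or yellow is not meant.

How it is judged (in metres and radians):
On the way, in this order (a step that is already met when the one before it is completed fails the run):
1. the red plunger is pressed down to its stop (value of joint plunger above 0.0105 m), for 0.1 s.
2. the plunger has sprung back up (value of joint plunger below 0.002 m), for 0.1 s.
3. the cover has been lifted off the mat (height (world z) of cover above 0.04 m), for 0.1 s.
4. the cover has snapped home on the cassette (z of cover in the frame of seat between -0.002 and 0.002 m and horizontal distance between cover and seat below 0.004 m and angle between the z axis of cover and the z axis of seat, either way round below 0.06 rad and angle between cover's own z axis and vertical below 0.2 rad and angle between the y axis of cover and the y axis of seat, either way round below 0.08 rad), for 0.2 s.
At the end, for the whole second after the job is handed in: The cover sits home on the cassette (origin within 2 mm of the seat in height, 4 mm sideways, square to it within 0.08 rad, level within 0.06 rad), the robot's fingers are still on it (over 3 N), its push keeps the sprung nest sunk by more than 1.2 mm, and the plunger is up (under 2 mm) (all of step 4 and value of joint nest above 0.0012 m and contact force between the fingers and cover above 3 N and value of joint plunger below 0.002 m); the arm keeps its last pose, push and grip.
It fails at once if a bystander (a vial, the bottle, carton, cup or spatula) is disturbed: moved more than 25 mm (distance of any of vial_a, vial_b, bottle, carton, cup, spatula from where it was at the start of the episode above 0.025 m).
It also fails if it takes over 64 s, if anything falls off the work surface, if the arm or the gripper's body presses on something with over 40 N, if the wrist force passes 120 N, or if a joint passes its speed limit or range.

## Working session

There is one attempt and no reset: what is moved stays moved. The work goes in short steps, Python scripts to look and compute and a shell command to move; the robot and the scene stay as the last step left them, time stands still between calls to the robot, and variables do not carry over. Pictures are saved under pics/ and viewed, at most 10 in all, crops included, and the job is handed in when it is done.

```bash
mkdir -p pics; ls; cat > h.py <<'E'
import numpy as np,cv2
from scipy.spatial.transform import Rotation as R
from workcell import telemetry,optics
def shot(n):
    o=telemetry.get_obs(); c=optics.camera(n)
    if 'extrinsics' in c: T=np.array(c['extrinsics'])
    else:
        M=np.eye(4);M[:3,:3]=R.from_euler('xyz',o['tcp_rot'],degrees=True).as_matrix();M[:3,3]=o['ee_pos'];T=M@np.array(c['mount'])
    return np.array(c['color']),np.array(c['K']),T
def ray(uv,K,T,z):
    uv=np.atleast_2d(np.array(uv,float));d=np.c_[uv,np.ones(len(uv))]@np.linalg.inv(K).T@T[:3,:3].T
    return T[:3,3]+d*((z-T[2,3])/d[:,2])[:,None]
def proj(p,K,T):
    q=(np.atleast_2d(p)-T[:3,3])@T[:3,:3]@K.T;return q[:,:2]/q[:,2:]
def save(n,im): cv2.imwrite('pics/'+n+'.png',im[:,:,::-1])
E
python3 - <<'E'
from h import *
o=telemetry.get_obs();print(o)
for n in('scene','side','wrist'):
    im,K,T=shot(n);save(n+'0',im);print(n,K.tolist(),T.round(3).tolist())
E
```

```text
pics
{'time': 0.0, 'q': array([ 7.59743861e+01,  5.00993160e+00,  1.00342031e+01,  9.50997154e+01,
       -9.92263917e-05,  9.00003532e+01]), 'qd': array([0.06547492, 0.12683673, 0.07850538, 0.02195887, 0.04005093,
       0.04447227]), 'joint_efforts': array([ 6.12775129e-04, -5.20386565e+01,  4.64801466e+01,  1.64480740e-02,
       -2.05864637e-05,  2.18917705e-06]), 'ee_pos': array([0.13323948, 0.5333764 , 0.23059204]), 'tcp_rot': array([-1.79924556e+02,  9.96913669e-05,  1.65974033e+02]), 'wrist_force': array([-0.45936401,  0.18713415, -0.38098755]), 'torque': array([0.03427645, 0.03037577, 0.00326299]), 'grasp_force': 0.0, 'opening': 0.08550570718195712}
scene [[544.9626041981084, 0.0, 277.6781909988764], [0.0, 544.9626041981084, 204.98122882001766], [0.0, 0.0, 1.0]] [[-0.401, 0.509, -0.761, 1.54], [0.916, 0.203, -0.347, 0.478], [-0.022, -0.836, -0.548, 0.819], [0.0, 0.0, 0.0, 1.0]]
side [[518.455688928125, 0.0, 278.99329271349694], [0.0, 518.455688928125, 207.9938997652051], [0.0, 0.0, 1.0]] [[0.758, -0.401, 0.514, -0.159], [-0.652, -0.453, 0.608, -0.799], [-0.011, -0.796, -0.605, 0.926], [0.0, 0.0, 0.0, 1.0]]
wrist [[295.308780000578, 0.0, 283.7422830561914], [0.0, 295.308780000578, 212.55758901878167], [0.0, 0.0, 1.0]] [[0.242, 0.931, 0.274, 0.063], [0.97, -0.232, -0.07, 0.55], [-0.002, 0.283, -0.959, 0.374], [0.0, 0.0, 0.0, 1.0]]
```

View pics/scene0.png

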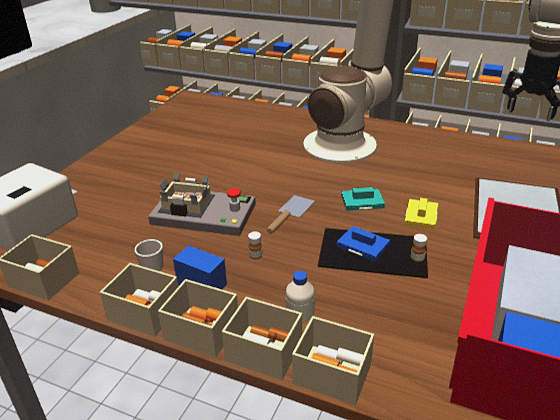

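View pics/side0.png

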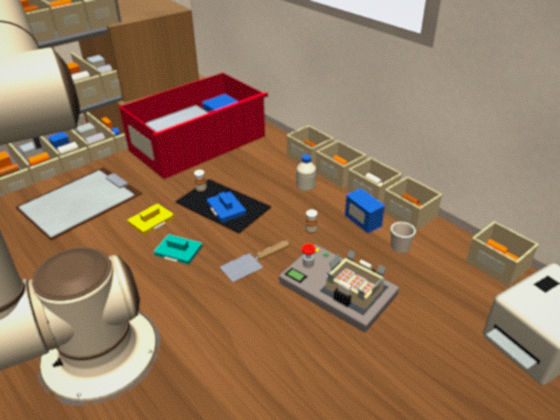

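Candidates in the scene view: the blue cover on the black mat (362,243), the turquoise one (362,198), the yellow one (422,212), the blue carton (200,267), and blue in the red bin (530,345). By the description it is the one on the mat, at (362,243) in scene and (227,205) in side. The plunger is at (234,193) and the cassette at (187,195).

```bash
cat >> h.py <<'E'
def mask(im,lo,hi,box=None):
    m=cv2.inRange(cv2.cvtColor(im,cv2.COLOR_RGB2HSV),lo,hi)
    if box: b=np.zeros_like(m);x0,y0,x1,y1=box;b[y0:y1,x0:x1]=255;m&=b
    n,l,s,c=cv2.connectedComponentsWithStats(m); i=1+np.argmax(s[1:,4]); return np.uint8(l==i)*255,c[i],s[i]
E
python3 - <<'E'
from h import *
A=shot('scene');B=shot('side')
def tri(a,b):
    P=[K@np.linalg.inv(T)[:3] for _,K,T in(A,B)]
    x=cv2.triangulatePoints(P[0],P[1],np.float64(a).reshape(2,1),np.float64(b).reshape(2,1)).ravel();return x[:3]/x[3]
red=[((170 if 0 else 0),120,80)]
def redm(im,box):
    h=cv2.cvtColor(im,cv2.COLOR_RGB2HSV); h[:,:,0]=(h[:,:,0].astype(int)+30)%180
    m,c,s=mask(cv2.cvtColor(h,cv2.COLOR_HSV2RGB),(20,140,60),(40,255,255),box);return c,s
ra,sa=redm(A[0],(215,180,255,220));rb,sb=redm(B[0],(295,235,325,265))
print('plunger',ra,sa,rb,sb,tri(ra,rb))
ma,ca,s1=mask(A[0],(105,120,50),(125,255,255),(320,220,400,270));mb,cb,s2=mask(B[0],(105,120,50),(125,255,255),(195,180,255,230))
print('cover',ca,s1,cb,s2,tri(ca,cb))
# dock corners guess, by side/scene silhouettes on z=.03 for mask polys
for n,(im,K,T),m in(('A',A,ma),('B',B,mb)):
    r=cv2.convexHull(cv2.findContours(m,0,1)[0][0]);p=cv2.approxPolyDP(r,3,True)[:,0];print(n,p.tolist(),ray(p,K,T,.02)[:,:2].round(3).tolist())
a=A[0][150:270,140:260];b=B[0][235:335,270:410];c=A[0][215:285,310:440]
r=lambda x,w,h:cv2.resize(x,(w,h),interpolation=cv2.INTER_CUBIC)
save('crop1',np.vstack([np.hstack([r(a,380,380),r(b,420,300)[:300] if 0 else r(b,420,380)]),np.hstack([r(c,400,215),np.zeros((215,400,3),np.uint8)])]))
E
```

```text
plunger [233.46153846 192.23076923] [227 188  14  10 117] [307.66206897 248.29655172] [300 243  16  12 145] [ 0.50327398 -0.1197646   0.08163006]
cover [363.34339623 242.60283019] [ 337  227   53   34 1060] [226.31917476 205.72694175] [206 190  41  33 824] [0.50368405 0.22732708 0.01696971]
A [[337, 240], [354, 227], [389, 242], [372, 260], [338, 247]] [[0.518, 0.168], [0.451, 0.19], [0.479, 0.286], [0.561, 0.267], [0.544, 0.179]]
B [[229, 190], [246, 212], [221, 222], [206, 198]] [[0.555, 0.279], [0.527, 0.159], [0.446, 0.169], [0.479, 0.291]]
```

View pics/crop1.png

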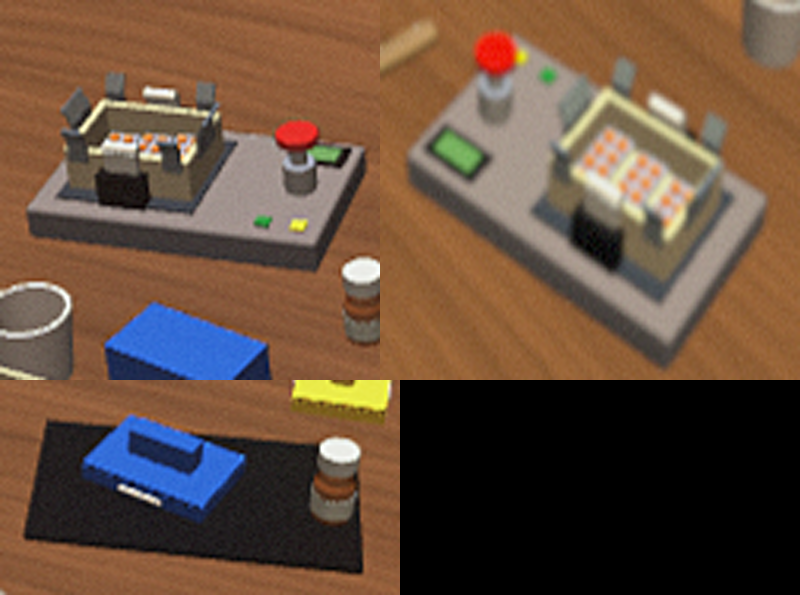

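The crop confirms the choice: blue, with its rib and white bead, on the black mat beside the vial. The red plunger head is at about (0.503, -0.120). I'll move above it with the jaws shut.

```bash
python3 -m handwheel '[{"tx":-0.04,"ty":-0.042,"jaw":-1},{"tx":-0.04,"ty":-0.042,"jaw":-1},{"tx":-0.04,"ty":-0.042,"jaw":-1},{"tx":-0.04,"ty":-0.042,"jaw":-1},{"tx":-0.04,"ty":-0.042,"jaw":-1},{"tx":-0.04,"ty":-0.042,"jaw":-1},{"tx":-0.04,"ty":-0.042,"jaw":-1},{"tx":-0.04,"ty":-0.042,"jaw":-1},{"tx":-0.04,"ty":-0.042,"jaw":-1},{"tx":-0.04,"ty":-0.042,"jaw":-1}]'
python3 -m handwheel '[{"tx":-0.03,"ty":-0.042,"jaw":-1},{"tx":-0.03,"ty":-0.042,"jaw":-1},{"tx":-0.03,"ty":-0.04,"jaw":-1},{"az":10,"jaw":-1},{"az":10,"jaw":-1},{"az":10,"jaw":-1},{"az":10,"jaw":-1},{"az":10,"jaw":-1},{"az":10,"jaw":-1},{"az":10,"jaw":-1}]'
python3 - <<'E'
from h import *
o=telemetry.get_obs();print(o['q'].round(1),o['ee_pos'],o['tcp_rot'])
im,K,T=shot('wrist');save('w1',im)
E
```

```text
[76.   5.  10.1 95.1 -0.  90. ] [0.1332816  0.53350355 0.23096108] [-1.79965034e+02  9.08081319e-04  1.65972014e+02]$[0]: bad value
$[0]: bad value
```

View pics/w1.png

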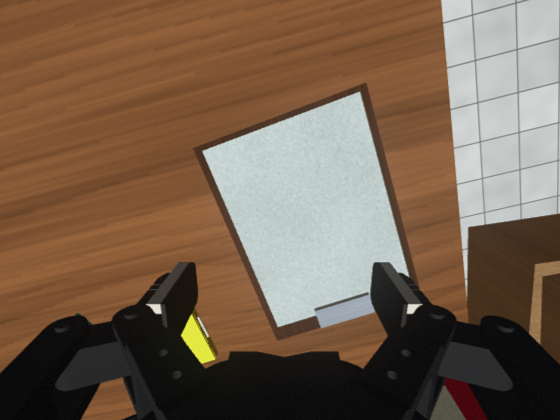

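Both calls were refused, so the arm has not moved. The view shows only the tray and the open fingers. Possibly every row needs all seven keys.

```bash
python3 -m handwheel '[{"tx":-0.04,"ty":-0.042,"tz":0,"ax":0,"ay":0,"az":0,"jaw":-1},{"tx":-0.04,"ty":-0.042,"tz":0,"ax":0,"ay":0,"az":0,"jaw":-1},{"tx":-0.04,"ty":-0.042,"tz":0,"ax":0,"ay":0,"az":0,"jaw":-1},{"tx":-0.04,"ty":-0.042,"tz":0,"ax":0,"ay":0,"az":0,"jaw":-1},{"tx":-0.04,"ty":-0.042,"tz":0,"ax":0,"ay":0,"az":0,"jaw":-1},{"tx":-0.04,"ty":-0.042,"tz":0,"ax":0,"ay":0,"az":0,"jaw":-1},{"tx":-0.04,"ty":-0.042,"tz":0,"ax":0,"ay":0,"az":0,"jaw":-1},{"tx":-0.04,"ty":-0.042,"tz":0,"ax":0,"ay":0,"az":0,"jaw":-1},{"tx":-0.04,"ty":-0.042,"tz":0,"ax":0,"ay":0,"az":0,"jaw":-1},{"tx":-0.04,"ty":-0.042,"tz":0,"ax":0,"ay":0,"az":0,"jaw":-1}]'
```

```text
time: 1.55
ee_pos: [0.4202, 0.0272, 0.2315]
tcp_rot: [180.0, 0.0, 166.0]
wrist_force: [1.5, 1.1, 0.1]
opening: 0.0002
grasp_force: 0.0
```

```bash
python3 -m handwheel '[{"tx":-0.038,"ty":-0.041,"tz":0,"ax":0,"ay":0,"az":0,"jaw":-1},{"tx":-0.038,"ty":-0.041,"tz":0,"ax":0,"ay":0,"az":0,"jaw":-1},{"tx":-0.038,"ty":-0.041,"tz":0,"ax":0,"ay":0,"az":0,"jaw":-1},{"tx":0,"ty":0,"tz":0,"ax":0,"ay":0,"az":10,"jaw":-1},{"tx":0,"ty":0,"tz":0,"ax":0,"ay":0,"az":10,"jaw":-1},{"tx":0,"ty":0,"tz":0,"ax":0,"ay":0,"az":10,"jaw":-1},{"tx":0,"ty":0,"tz":0,"ax":0,"ay":0,"az":10,"jaw":-1},{"tx":0,"ty":0,"tz":0,"ax":0,"ay":0,"az":10,"jaw":-1},{"tx":0,"ty":0,"tz":0,"ax":0,"ay":0,"az":10,"jaw":-1},{"tx":0,"ty":0,"tz":0,"ax":0,"ay":0,"az":10,"jaw":-1}]'
python3 - <<'E'
from h import *
o=telemetry.get_obs();print(o['q'].round(1),o['ee_pos'],o['tcp_rot'])
im,K,T=shot('wrist');save('w2',im);np.savez('w2',im=im,K=K,T=T)
E
```

```text
time: 2.8
ee_pos: [0.5003, -0.1178, 0.2313]
tcp_rot: [-180.0, -0.0, 95.6]
wrist_force: [0.5, -0.1, -0.2]
opening: -0.0001
grasp_force: 0.0
[-13.2   0.    5.   94.9  -0.   71.1] [ 0.50033665 -0.11778635  0.23125495] [-1.79996153e+02 -9.08654962e-04  9.56452374e+01]
```

View pics/w2.png

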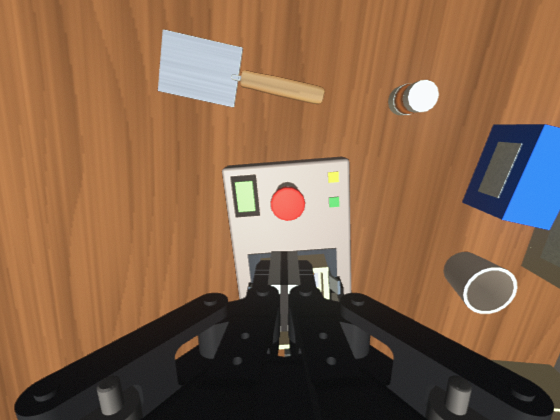

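The plunger head is at (288,203), the dock's back edge runs from (224,170) to (348,158), and the cassette is half hidden under the fingers.

```bash
python3 - <<'E'
from h import *
d=np.load('w2.npz');im,K,T=d['im'],d['K'],d['T']
h=cv2.cvtColor(im,cv2.COLOR_RGB2HSV); m=((h[...,0]<8)|(h[...,0]>172))&(h[...,1]>150)&(h[...,2]>90)
m=np.uint8(m)*255;b=np.zeros_like(m);b[175:235,260:320]=1;m*=b
M=cv2.moments(m,True);c=(M['m10']/M['m00'],M['m01']/M['m00']);p=ray(c,K,T,.085)[0];print('plunger',c,p)
# dock top: grey low saturation
g=np.uint8((h[...,1]<60)&(h[...,2]>70)&(h[...,2]<215))*255
g[300:]=0; n,l,s,cc=cv2.connectedComponentsWithStats(g);i=l[220,315];q=np.uint8(l==i)
print(s[i])
L=[];Rr=[];Tp=[]
for y in range(185,285,5):
    x=np.where(q[y])[0]; L.append((x[0],y));Rr.append((x[-1],y))
for x in range(235,345,5): Tp.append((x,np.where(q[:,x])[0][0]))
for n,P in(('L',L),('R',Rr),('T',Tp)):
    w=ray(P,K,T,.03)[:,:2].astype(np.float32);v=cv2.fitLine(w,cv2.DIST_HUBER,0,.001,.001).ravel();print(n,v,np.degrees(np.arctan2(v[1],v[0])))
E
```

```text
plunger (287.97026022304834, 203.87112763320943) [ 0.50473195 -0.12312739  0.085     ]
[     0      0    560    420 224680]
L [ 0.16692775  0.9859691   0.15386397 -0.21269771] 80.390755
R [ 0.20294784 -0.9791896   0.8348462  -0.130997  ] -78.2906
T [0.9951632  0.09823558 0.4697839  0.07141186] 5.637576
```

```bash
python3 -m handwheel '[{"tx":-0.005,"ty":0.0037,"tz":0.045,"ax":0,"ay":0,"az":0,"jaw":-1},{"tx":0,"ty":0,"tz":0.045,"ax":0,"ay":0,"az":0,"jaw":-1},{"tx":0,"ty":0,"tz":0.045,"ax":0,"ay":0,"az":0,"jaw":-1},{"tx":0,"ty":0,"tz":0.009,"ax":0,"ay":0,"az":0,"jaw":-1},{"tx":0,"ty":0,"tz":0.006,"ax":0,"ay":0,"az":0,"jaw":-1},{"tx":0,"ty":0,"tz":0.004,"ax":0,"ay":0,"az":0,"jaw":-1},{"tx":0,"ty":0,"tz":0.003,"ax":0,"ay":0,"az":0,"jaw":-1},{"tx":0,"ty":0,"tz":0.002,"ax":0,"ay":0,"az":0,"jaw":-1},{"tx":0,"ty":0,"tz":0,"ax":0,"ay":0,"az":0,"jaw":-1},{"tx":0,"ty":0,"tz":0,"ax":0,"ay":0,"az":0,"jaw":-1}]'
python3 - <<'E'
from h import *
d=np.load('w2.npz');im,K,T=d['im'],d['K'],d['T']
P=ray([(224,170),(348,158),(238,297),(351,292)],K,T,.03)[:,:2];print(P.round(4).tolist())
for a,b in((0,1),(0,2),(1,3)):
    v=P[b]-P[a];print(np.hypot(*v),np.degrees(np.arctan2(*v[::-1])))
E
```

```text
time: 4.1
ee_pos: [0.5053, -0.1226, 0.0741]
tcp_rot: [179.9, 0.0, 96.0]
wrist_force: [-3.5, 1.0, 7.0]
opening: 0.0003
grasp_force: 3.6
[[0.4284, -0.1042], [0.5703, -0.0762], [0.4539, -0.2715], [0.6022, -0.2492]]
0.14461127691431797 11.156299942266822
0.1692182312857551 -81.32437410386032
0.17586960939444554 -79.52437449172021
```

```bash
python3 -m handwheel '[{"tx":0,"ty":0,"tz":0.002,"ax":0,"ay":0,"az":0,"jaw":-1},{"tx":0,"ty":0,"tz":0.002,"ax":0,"ay":0,"az":0,"jaw":-1},{"tx":0,"ty":0,"tz":0,"ax":0,"ay":0,"az":0,"jaw":-1},{"tx":0,"ty":0,"tz":0,"ax":0,"ay":0,"az":0,"jaw":-1},{"tx":0,"ty":0,"tz":0,"ax":0,"ay":0,"az":0,"jaw":-1},{"tx":0,"ty":0,"tz":0,"ax":0,"ay":0,"az":0,"jaw":-1},{"tx":0,"ty":0,"tz":0,"ax":0,"ay":0,"az":0,"jaw":-1},{"tx":0,"ty":0,"tz":0,"ax":0,"ay":0,"az":0,"jaw":-1},{"tx":0,"ty":0,"tz":0,"ax":0,"ay":0,"az":0,"jaw":-1},{"tx":0,"ty":0,"tz":0,"ax":0,"ay":0,"az":0,"jaw":-1}]'
```

```text
time: 5.35
ee_pos: [0.5057, -0.1227, 0.0728]
tcp_rot: [179.7, 0.1, 96.0]
wrist_force: [-11.2, 2.6, 27.5]
opening: -0.0
grasp_force: 13.5
```

```bash
python3 -m handwheel '[{"tx":0,"ty":0,"tz":-0.03,"ax":0,"ay":0,"az":0,"jaw":-1},{"tx":0,"ty":0,"tz":-0.05,"ax":0,"ay":0,"az":0,"jaw":-1},{"tx":0,"ty":0,"tz":-0.05,"ax":0,"ay":0,"az":0,"jaw":-1},{"tx":0,"ty":0,"tz":-0.05,"ax":0,"ay":0,"az":0,"jaw":-1},{"tx":-0.05,"ty":0.003,"tz":0,"ax":0,"ay":0,"az":0,"jaw":1},{"tx":-0.05,"ty":0.003,"tz":0,"ax":0,"ay":0,"az":0,"jaw":1},{"tx":-0.05,"ty":0.003,"tz":0,"ax":0,"ay":0,"az":0,"jaw":1},{"tx":-0.05,"ty":0.003,"tz":0,"ax":0,"ay":0,"az":0,"jaw":1},{"tx":-0.04,"ty":0.003,"tz":0,"ax":0,"ay":0,"az":0,"jaw":1},{"tx":0,"ty":0,"tz":0,"ax":0,"ay":0,"az":0,"jaw":1}]'
python3 - <<'E'
from h import *
im,K,T=shot('wrist');save('w3',im);np.savez('w3',im=im,K=K,T=T)
E
```

```text
time: 6.6
ee_pos: [0.5447, -0.3622, 0.2476]
tcp_rot: [180.0, 0.0, 95.8]
wrist_force: [0.7, 0.4, 0.1]
opening: 0.0854
grasp_force: 0.0
```

View pics/w3.png

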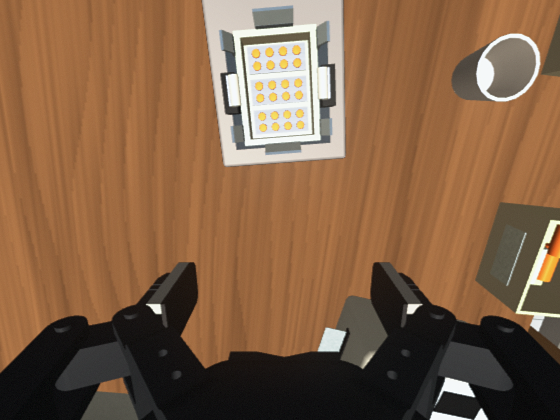

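The open cassette's cream rim has corners near (234,35), (318,25), (322,136) and (245,147), and the white catches are at (233,90) and (325,84). I'll measure it.

```bash
python3 - <<'E'
from h import *
d=np.load('w3.npz');im,K,T=d['im'],d['K'],d['T']
h=cv2.cvtColor(im,cv2.COLOR_RGB2HSV)
for p in((242,60),(313,60),(270,34),(280,140),(233,90),(325,84),(228,150),(275,15)):print(p,h[p[1],p[0]])
m=np.uint8((h[...,1]>18)&(h[...,1]<90)&(h[...,0]>18)&(h[...,0]<38)&(h[...,2]>190))*255
m[:20]=0;m[155:]=0;m[:,:222]=0;m[:,340:]=0
n,l,s,c=cv2.connectedComponentsWithStats(m);print(s[1:][s[1:,4]>30])
cv2.imwrite('pics/m3.png',np.hstack([cv2.resize(im[0:170,200:360,::-1],None,fx=2.4,fy=2.4),cv2.cvtColor(cv2.resize(m[0:170,200:360],None,fx=2.4,fy=2.4),8)]))
C=ray([(233,90),(325,84)],K,T,.078);print(C,C.mean(0),np.degrees(np.arctan2(*(C[1]-C[0])[[1,0]])))
P=ray([(234,35),(318,25),(322,136),(245,147)],K,T,.069)[:,:2];print(P,P.mean(0))
for a,b in((0,1),(3,2),(3,0),(2,1)):v=P[b]-P[a];print(np.hypot(*v),np.degrees(np.arctan2(*v[::-1])))
E
```

```text
(242, 60) [ 35  33 148]
(313, 60) [ 43   7 249]
(270, 34) [ 42  14 245]
(280, 140) [ 80   3 249]
(233, 90) [102   5 251]
(325, 84) [ 40   6 248]
(228, 150) [ 21  18 231]
(275, 15) [ 39  14 126]
[[317  67   4  32  55]
 [236  74   5  31  44]
 [224 142  13  13  58]]
[[ 0.48396384 -0.26394934  0.078     ]
 [ 0.57330919 -0.24933167  0.078     ]] [ 0.52863652 -0.2566405   0.078     ] 9.291761355271339
[[ 0.4807692  -0.21373906]
 [ 0.56031165 -0.19709884]
 [ 0.57835989 -0.29870523]
 [ 0.49818071 -0.31833937]] [ 0.52940536 -0.25697063]
0.08126437252353162 11.815829234732407
0.08254817450919089 13.759717560728516
0.10603954405513144 99.4506595571316
0.10319688865631935 100.07233268758723
```

View pics/m3.png

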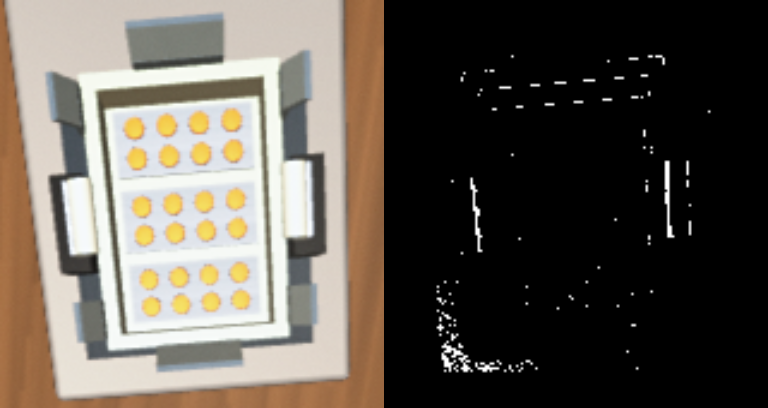

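```bash
python3 - <<'E'
from h import *
d=np.load('w3.npz');im,K,T=d['im'],d['K'],d['T']
P=ray([(233.3,32),(315.8,25),(321.3,138.8),(244.6,145.8)],K,T,.069)[:,:2];print(P.mean(0))
for a,b in((0,1),(3,2),(3,0),(2,1)):v=P[b]-P[a];print(np.hypot(*v),np.degrees(np.arctan2(*v[::-1])))
P=ray([(225.8,165.4),(345,156.7)],K,T,.03)[:,:2];v=P[1]-P[0];print(np.hypot(*v),np.degrees(np.arctan2(*v[::-1])))
h=cv2.cvtColor(im,cv2.COLOR_RGB2HSV);m=(h[...,2]>235)
for ya,yb,nm in((40,70,'hi'),(105,135,'lo')):
    pass
L=[];Rr=[]
for y in list(range(45,70,2))+list(range(108,134,2)):
    x=np.where(m[y,225:335])[0]+225;L.append((x[0]-.5,y));Rr.append((x[-1]+.5,y))
for P in(L,Rr):
    w=ray(P,K,T,.069)[:,:2].astype(np.float32);v=cv2.fitLine(w,cv2.DIST_HUBER,0,.001,.001).ravel();print(v,np.degrees(np.arctan2(v[1],v[0])))
E
```

```text
[ 0.528468   -0.25683071]
0.07948827449813141 10.09872716076176
0.08182693572863949 10.923113054859883
0.10735375017231912 99.4983870833585
0.10617739372819333 100.74918611848692
0.14489844727885656 9.98499461403401
[ 0.17350511 -0.98483294  0.48843274 -0.26200217] -80.008316
[ 0.16838503 -0.9857213   0.5661565  -0.24591616] -80.30606
```

```bash
python3 -m handwheel '[{"tx":0.053,"ty":0.001,"tz":0,"ax":0,"ay":0,"az":0,"jaw":1},{"tx":0.053,"ty":0.001,"tz":0,"ax":0,"ay":0,"az":0,"jaw":1},{"tx":0.053,"ty":0.001,"tz":0,"ax":0,"ay":0,"az":0,"jaw":1},{"tx":0.053,"ty":0.001,"tz":0,"ax":0,"ay":0,"az":0,"jaw":1},{"tx":0.053,"ty":0.001,"tz":0,"ax":0,"ay":0,"az":0,"jaw":1},{"tx":0.053,"ty":0.001,"tz":0,"ax":0,"ay":0,"az":0,"jaw":1},{"tx":0.053,"ty":0.001,"tz":0,"ax":0,"ay":0,"az":0,"jaw":1},{"tx":0.053,"ty":0.001,"tz":0,"ax":0,"ay":0,"az":0,"jaw":1},{"tx":0.053,"ty":0.001,"tz":0,"ax":0,"ay":0,"az":0,"jaw":1},{"tx":0.053,"ty":0.001,"tz":0,"ax":0,"ay":0,"az":0,"jaw":1}]'
python3 -m handwheel '[{"tx":0,"ty":0,"tz":0,"ax":0,"ay":0,"az":10,"jaw":1},{"tx":0,"ty":0,"tz":0,"ax":0,"ay":0,"az":10,"jaw":1},{"tx":0,"ty":0,"tz":0,"ax":0,"ay":0,"az":0,"jaw":1},{"tx":0,"ty":0,"tz":0,"ax":0,"ay":0,"az":0,"jaw":1},{"tx":0,"ty":0,"tz":0,"ax":0,"ay":0,"az":0,"jaw":1},{"tx":0,"ty":0,"tz":0,"ax":0,"ay":0,"az":0,"jaw":1},{"tx":0,"ty":0,"tz":0,"ax":0,"ay":0,"az":0,"jaw":1},{"tx":0,"ty":0,"tz":0,"ax":0,"ay":0,"az":0,"jaw":1},{"tx":0,"ty":0,"tz":0,"ax":0,"ay":0,"az":0,"jaw":1},{"tx":0,"ty":0,"tz":0,"ax":0,"ay":0,"az":0,"jaw":1}]'
python3 - <<'E'
from h import *
im,K,T=shot('wrist');np.savez('w4',im=im,K=K,T=T)
m,c,s=mask(im,(105,100,40),(128,255,255),(0,0,560,300));print(c,s)
p=cv2.boxPoints(cv2.minAreaRect(cv2.findContours(m,0,1)[0][0])).round(1);print(p.tolist(),ray(p,K,T,.024)[:,:2].round(3).tolist())
x,y=c.astype(int);x0,y0=max(x-110,0),max(y-80,0);print(x0,y0)
save('c4',cv2.resize(im[y0:y0+160,x0:x0+220],None,fx=3.5,fy=3.5,interpolation=cv2.INTER_CUBIC))
E
```

```text
time: 7.9
ee_pos: [0.4982, 0.1711, 0.2495]
tcp_rot: [179.9, -0.0, 96.1]
wrist_force: [1.4, 0.2, 0.6]
opening: 0.085
grasp_force: 0.0
time: 9.15
ee_pos: [0.4993, 0.1687, 0.2483]
tcp_rot: [-180.0, -0.0, 76.0]
wrist_force: [-0.3, 0.6, -0.1]
opening: 0.0854
grasp_force: 0.0
[300.32131794 138.93776401] [ 234   77  104  119 3551]
[[228.1999969482422, 83.5], [328.29998779296875, 71.69999694824219], [342.1000061035156, 189.1999969482422], [242.0, 201.0]] [[0.466, 0.297], [0.58, 0.282], [0.569, 0.144], [0.442, 0.16]]
190 58
```

View pics/c4.png

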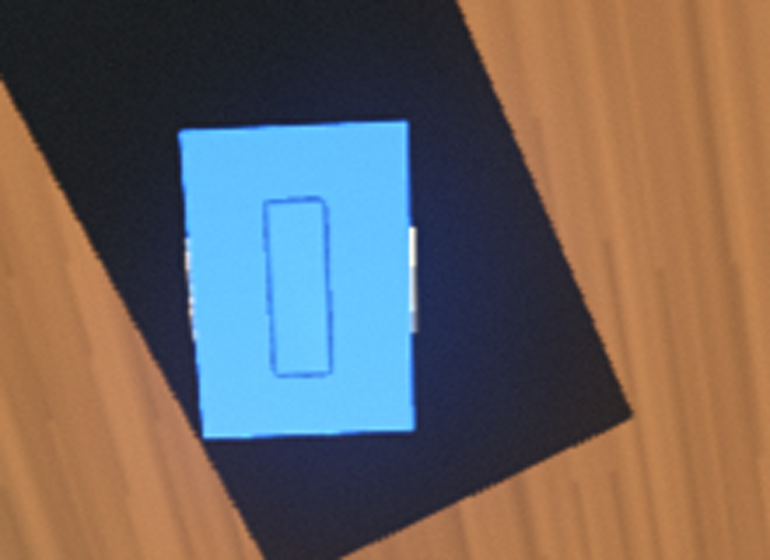

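The cover's top face has crop corners (180,130), (407,122), (414,431) and (204,438). The rib top has (264,199), (327,198), (331,373) and (273,377). White beads show on both x sides.

```bash
python3 - <<'E'
from h import *
d=np.load('w4.npz');im,K,T=d['im'],d['K'],d['T']
for n,z,q in(('top',.024,[(180,130),(407,122),(414,431),(204,438)]),('rib',.048,[(264,199),(327,198),(331,373),(273,377)])):
    P=ray(np.array(q)/3.5+[190,58],K,T,z)[:,:2];print(n,P.mean(0))
    for a,b in((0,1),(3,2),(3,0),(2,1)):v=P[b]-P[a];print(np.hypot(*v).round(4),np.degrees(np.arctan2(*v[::-1])).round(1))
E
```

```text
top [0.50330466 0.22292767]
0.0754 -12.1
0.0757 -12.1
0.1037 78.4
0.1036 78.6
rib [0.50317067 0.22339186]
0.0199 -13.2
0.0193 -10.1
0.0561 78.0
0.055 77.3
```

```bash
python3 -m handwheel '[{"tx":0,"ty":0,"tz":0,"ax":0,"ay":0,"az":-2.2,"jaw":0.2},{"tx":0.027,"ty":-0.0037,"tz":0.03,"ax":0,"ay":0,"az":0,"jaw":0.2},{"tx":0.027,"ty":-0.0036,"tz":0.03,"ax":0,"ay":0,"az":0,"jaw":0.2},{"tx":0,"ty":0,"tz":0.04,"ax":0,"ay":0,"az":0,"jaw":0.2},{"tx":0,"ty":0,"tz":0.04,"ax":0,"ay":0,"az":0,"jaw":0.2},{"tx":0,"ty":0,"tz":0.03,"ax":0,"ay":0,"az":0,"jaw":0.2},{"tx":0,"ty":0,"tz":0.02,"ax":0,"ay":0,"az":0,"jaw":0.2},{"tx":0,"ty":0,"tz":0.02,"ax":0,"ay":0,"az":0,"jaw":0.2},{"tx":0,"ty":0,"tz":0.01,"ax":0,"ay":0,"az":0,"jaw":0.2},{"tx":0,"ty":0,"tz":0,"ax":0,"ay":0,"az":0,"jaw":0.2}]'
```

```text
time: 10.45
ee_pos: [0.5029, 0.2229, 0.0279]
tcp_rot: [-180.0, 0.0, 78.2]
wrist_force: [0.2, 0.6, 0.2]
opening: 0.051
grasp_force: 0.0
```

```bash
python3 -m handwheel '[{"tx":0,"ty":0,"tz":0,"ax":0,"ay":0,"az":0,"jaw":-1},{"tx":0,"ty":0,"tz":0,"ax":0,"ay":0,"az":0,"jaw":-1},{"tx":0,"ty":0,"tz":0,"ax":0,"ay":0,"az":0,"jaw":-1},{"tx":0,"ty":0,"tz":0,"ax":0,"ay":0,"az":0,"jaw":-1},{"tx":0,"ty":0,"tz":0,"ax":0,"ay":0,"az":0,"jaw":-1},{"tx":0,"ty":0,"tz":-0.01,"ax":0,"ay":0,"az":0,"jaw":-1},{"tx":0,"ty":0,"tz":-0.03,"ax":0,"ay":0,"az":0,"jaw":-1},{"tx":0,"ty":0,"tz":-0.05,"ax":0,"ay":0,"az":0,"jaw":-1},{"tx":0,"ty":0,"tz":-0.05,"ax":0,"ay":0,"az":0,"jaw":-1},{"tx":0,"ty":0,"tz":-0.05,"ax":0,"ay":0,"az":0,"jaw":-1}]' 80
```

```text
time: 11.7
ee_pos: [0.5029, 0.2229, 0.2205]
tcp_rot: [180.0, -0.0, 78.2]
wrist_force: [-0.1, 0.2, -0.3]
opening: 0.0182
grasp_force: 79.2
```

```bash
python3 -m handwheel '[{"tx":-0.0464,"ty":0.0123,"tz":0,"ax":0,"ay":0,"az":0,"jaw":-1},{"tx":-0.0464,"ty":0.0123,"tz":0,"ax":0,"ay":0,"az":0,"jaw":-1},{"tx":-0.0464,"ty":0.0123,"tz":0,"ax":0,"ay":0,"az":0,"jaw":-1},{"tx":-0.0464,"ty":0.0123,"tz":0,"ax":0,"ay":0,"az":0,"jaw":-1},{"tx":-0.0464,"ty":0.0123,"tz":0,"ax":0,"ay":0,"az":0,"jaw":-1},{"tx":-0.0464,"ty":0.0123,"tz":0,"ax":0,"ay":0,"az":0,"jaw":-1},{"tx":-0.0464,"ty":0.0122,"tz":0,"ax":0,"ay":0,"az":0,"jaw":-1},{"tx":-0.0464,"ty":0.0122,"tz":0,"ax":0,"ay":0,"az":0,"jaw":-1},{"tx":-0.0464,"ty":0.0122,"tz":0,"ax":0,"ay":0,"az":0,"jaw":-1},{"tx":-0.0464,"ty":0.0122,"tz":0,"ax":0,"ay":0,"az":0,"jaw":-1}]'
python3 -m handwheel '[{"tx":0,"ty":0,"tz":0,"ax":0,"ay":0,"az":-7.3,"jaw":-1},{"tx":0,"ty":0,"tz":0,"ax":0,"ay":0,"az":-7.3,"jaw":-1},{"tx":0,"ty":0,"tz":0,"ax":0,"ay":0,"az":-7.2,"jaw":-1},{"tx":0,"ty":0,"tz":0.03,"ax":0,"ay":0,"az":0,"jaw":-1},{"tx":0,"ty":0,"tz":0.02,"ax":0,"ay":0,"az":0,"jaw":-1},{"tx":0,"ty":0,"tz":0.01,"ax":0,"ay":0,"az":0,"jaw":-1},{"tx":0,"ty":0,"tz":0,"ax":0,"ay":0,"az":0,"jaw":-1},{"tx":0,"ty":0,"tz":0,"ax":0,"ay":0,"az":0,"jaw":-1},{"tx":0,"ty":0,"tz":0,"ax":0,"ay":0,"az":0,"jaw":-1},{"tx":0,"ty":0,"tz":0,"ax":0,"ay":0,"az":0,"jaw":-1}]'
python3 - <<'E'
from h import *
A=shot('scene');B=shot('side');W=shot('wrist');np.savez('w5',im=W[0],K=W[1],T=W[2])
r=lambda x,w,h:cv2.resize(x,(w,h),interpolation=cv2.INTER_CUBIC)
save('c5',np.hstack([r(W[0],400,300),r(B[0][215:335,270:430],400,300)]))
E
```

```text
time: 12.95
ee_pos: [0.5279, -0.2579, 0.2188]
tcp_rot: [180.0, 0.0, 78.2]
wrist_force: [0.5, -0.5, -0.9]
opening: 0.0181
grasp_force: 79.2
time: 14.2
ee_pos: [0.5283, -0.2564, 0.1588]
tcp_rot: [180.0, 0.0, 100.0]
wrist_force: [-0.1, -0.1, 0.0]
opening: 0.018
grasp_force: 79.2
```

View pics/c5.png

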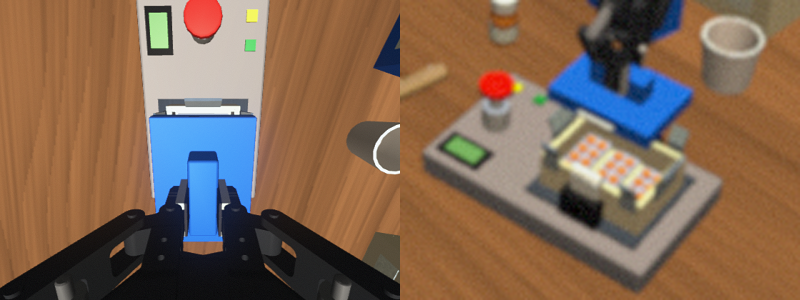

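The cover is gripped level over the cassette. Its far-edge corners are at about (210,164) and (358,164) in full wrist pixels. I'll check that offset, then lower it.

```bash
python3 - <<'E'
from h import *
d=np.load('w5.npz');im,K,T=d['im'],d['K'],d['T']
h=cv2.cvtColor(im,cv2.COLOR_RGB2HSV);m=np.uint8((h[...,0]>98)&(h[...,0]<128)&(h[...,1]>110)&(h[...,2]>120))
m[:,:190]=0;m[:,375:]=0
E=[(x,np.where(m[120:260,x])[0][0]+119.5) for x in range(225,345,4)]
L=[(np.where(m[y])[0][0]-.5,y) for y in range(172,230,4)];Rr=[(np.where(m[y])[0][-1]+.5,y) for y in range(172,230,4)]
y=np.array([-np.sin(np.radians(10)),np.cos(np.radians(10))]);x=np.array([y[1],-y[0]]);c=np.array([.5283,-.2564])
for n,P in(('far',E),('L',L),('R',Rr)):
    w=ray(P,K,T,.155)[:,:2]-c;q=np.c_[w@x,w@y];f=np.polyfit(*( (q[:,0],q[:,1]) if n=='far' else (q[:,1],q[:,0])),1);print(n,np.median(q,0).round(4),'tilt',np.degrees(f[0]).round(2), 'at0',f[1].round(4))
E
```

```text
far [-0.0009  0.0533] tilt 0.06 at0 0.0532
L [-0.038   0.0342] tilt -0.12 at0 -0.0379
R [0.0368 0.0342] tilt -0.02 at0 0.0368
```

```bash
python3 -m handwheel '[{"tx":-0.001,"ty":0,"tz":0.02,"ax":0,"ay":0,"az":0,"jaw":-1},{"tx":0,"ty":0,"tz":0.015,"ax":0,"ay":0,"az":0,"jaw":-1},{"tx":0,"ty":0,"tz":0.008,"ax":0,"ay":0,"az":0,"jaw":-1},{"tx":0,"ty":0,"tz":0.005,"ax":0,"ay":0,"az":0,"jaw":-1},{"tx":0,"ty":0,"tz":0.004,"ax":0,"ay":0,"az":0,"jaw":-1},{"tx":0,"ty":0,"tz":0.004,"ax":0,"ay":0,"az":0,"jaw":-1},{"tx":0,"ty":0,"tz":0.002,"ax":0,"ay":0,"az":0,"jaw":-1},{"tx":0,"ty":0,"tz":0.002,"ax":0,"ay":0,"az":0,"jaw":-1},{"tx":0,"ty":0,"tz":0,"ax":0,"ay":0,"az":0,"jaw":-1},{"tx":0,"ty":0,"tz":0,"ax":0,"ay":0,"az":0,"jaw":-1}]' 100
```

```text
time: 15.6
ee_pos: [0.5287, -0.258, 0.0996]
tcp_rot: [179.9, 0.1, 100.0]
wrist_force: [-0.2, -2.7, 6.1]
opening: 0.0176
grasp_force: 103.2
```

```bash
python3 -m handwheel '[{"tx":0,"ty":0,"tz":0.001,"ax":0,"ay":0,"az":0,"jaw":-1},{"tx":0,"ty":0,"tz":0.001,"ax":0,"ay":0,"az":0,"jaw":-1},{"tx":0,"ty":0,"tz":0.001,"ax":0,"ay":0,"az":0,"jaw":-1},{"tx":0,"ty":0,"tz":0.001,"ax":0,"ay":0,"az":0,"jaw":-1},{"tx":0,"ty":0,"tz":0.001,"ax":0,"ay":0,"az":0,"jaw":-1},{"tx":0,"ty":0,"tz":0.001,"ax":0,"ay":0,"az":0,"jaw":-1},{"tx":0,"ty":0,"tz":0,"ax":0,"ay":0,"az":0,"jaw":-1},{"tx":0,"ty":0,"tz":0,"ax":0,"ay":0,"az":0,"jaw":-1},{"tx":0,"ty":0,"tz":0,"ax":0,"ay":0,"az":0,"jaw":-1},{"tx":0,"ty":0,"tz":0,"ax":0,"ay":0,"az":0,"jaw":-1}]'
```

```text
time: 16.85
ee_pos: [0.5285, -0.2583, 0.0921]
tcp_rot: [180.0, 0.1, 99.9]
wrist_force: [3.1, -6.7, -2.1]
opening: 0.0175
grasp_force: 102.0
```

```bash
python3 -m handwheel '[{"tx":-0.0005,"ty":0,"tz":0.001,"ax":0,"ay":0,"az":0,"jaw":-1},{"tx":-0.0005,"ty":0,"tz":0.001,"ax":0,"ay":0,"az":0,"jaw":-1},{"tx":0,"ty":0,"tz":0.001,"ax":0,"ay":0,"az":0,"jaw":-1},{"tx":0,"ty":0,"tz":0.001,"ax":0,"ay":0,"az":0,"jaw":-1},{"tx":0,"ty":0,"tz":0.001,"ax":0,"ay":0,"az":0,"jaw":-1},{"tx":0,"ty":0,"tz":0.001,"ax":0,"ay":0,"az":0,"jaw":-1},{"tx":0,"ty":0,"tz":0.001,"ax":0,"ay":0,"az":0,"jaw":-1},{"tx":0,"ty":0,"tz":0,"ax":0,"ay":0,"az":0,"jaw":-1},{"tx":0,"ty":0,"tz":0,"ax":0,"ay":0,"az":0,"jaw":-1},{"tx":0,"ty":0,"tz":0,"ax":0,"ay":0,"az":0,"jaw":-1}]'
```

```text
time: 18.1
ee_pos: [0.5287, -0.2586, 0.0869]
tcp_rot: [179.9, 0.1, 100.0]
wrist_force: [-1.9, -3.8, 12.1]
opening: 0.0179
grasp_force: 104.0
```

```bash
python3 -m handwheel '[{"tx":0,"ty":0,"tz":0.001,"ax":0,"ay":0,"az":0,"jaw":-1},{"tx":0,"ty":0,"tz":0.0005,"ax":0,"ay":0,"az":0,"jaw":-1},{"tx":0,"ty":0,"tz":0,"ax":0,"ay":0,"az":0,"jaw":-1},{"tx":0,"ty":0,"tz":0,"ax":0,"ay":0,"az":0,"jaw":-1},{"tx":0,"ty":0,"tz":0,"ax":0,"ay":0,"az":0,"jaw":-1},{"tx":0,"ty":0,"tz":0,"ax":0,"ay":0,"az":0,"jaw":-1},{"tx":0,"ty":0,"tz":0,"ax":0,"ay":0,"az":0,"jaw":-1},{"tx":0,"ty":0,"tz":0,"ax":0,"ay":0,"az":0,"jaw":-1},{"tx":0,"ty":0,"tz":0,"ax":0,"ay":0,"az":0,"jaw":-1},{"tx":0,"ty":0,"tz":0,"ax":0,"ay":0,"az":0,"jaw":-1}]'
python3 - <<'E'
from h import *
A=shot('scene');B=shot('side')
r=lambda x,w,h:cv2.resize(x,(w,h),interpolation=cv2.INTER_CUBIC)
save('c6',np.hstack([r(A[0][165:235,145:245],400,280),r(B[0][225:325,280:420],400,286)[:280]]))
E
```

```text
time: 19.35
ee_pos: [0.5287, -0.2586, 0.0858]
tcp_rot: [179.9, 0.1, 100.0]
wrist_force: [-3.8, -2.6, 14.4]
opening: 0.0175
grasp_force: 104.4
```

View pics/c6.png

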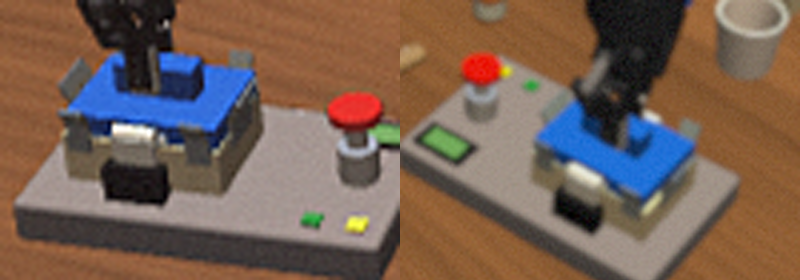

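The cover sits inside the guides with the catch noses over it, and the plunger is up. I'll press a bit deeper to make sure it is fully home, and watch the stiffness.

```bash
python3 -m handwheel '[{"tx":0,"ty":0,"tz":0.001,"ax":0,"ay":0,"az":0,"jaw":-1},{"tx":0,"ty":0,"tz":0.001,"ax":0,"ay":0,"az":0,"jaw":-1},{"tx":0,"ty":0,"tz":0.001,"ax":0,"ay":0,"az":0,"jaw":-1},{"tx":0,"ty":0,"tz":0.001,"ax":0,"ay":0,"az":0,"jaw":-1},{"tx":0,"ty":0,"tz":0,"ax":0,"ay":0,"az":0,"jaw":-1},{"tx":0,"ty":0,"tz":0,"ax":0,"ay":0,"az":0,"jaw":-1},{"tx":0,"ty":0,"tz":0,"ax":0,"ay":0,"az":0,"jaw":-1},{"tx":0,"ty":0,"tz":0,"ax":0,"ay":0,"az":0,"jaw":-1},{"tx":0,"ty":0,"tz":0,"ax":0,"ay":0,"az":0,"jaw":-1},{"tx":0,"ty":0,"tz":0,"ax":0,"ay":0,"az":0,"jaw":-1}]'
python3 - <<'E'
from h import *
for n in('scene','side'):
    im,K,T=shot(n)
    # predicted top-plate corners if seated, nest sunk 6 mm / versus observed mask extent
    a=np.radians(10);u=np.array([np.cos(a),np.sin(a)]);v=np.array([-u[1],u[0]])
    for z in(.0795,.0845):
        P=[np.r_[np.array([.5285,-.2575])+sx*.038*u+sy*.052*v,z] for sx,sy in((-1,-1),(1,-1),(1,1),(-1,1))];print(n,z,proj(P,K,T).round(1).tolist())
    box=(140,165,230,225) if n=='scene' else (310,250,395,320)
    h=cv2.cvtColor(im,cv2.COLOR_RGB2HSV);m=np.uint8((h[...,0]>98)&(h[...,0]<128)&(h[...,1]>120)&(h[...,2]>(190 if n=='side' else 150)))*255
    b=np.zeros_like(m);b[box[1]:box[3],box[0]:box[2]]=1;m*=b
    c=max(cv2.findContours(m,0,1)[0],key=cv2.contourArea);print(cv2.approxPolyDP(cv2.convexHull(c),2,True)[:,0].tolist())
E
```

```text
time: 20.7
ee_pos: [0.5287, -0.2586, 0.0836]
tcp_rot: [179.8, 0.1, 100.0]
wrist_force: [-8.3, -0.3, 26.8]
opening: 0.0176
grasp_force: 106.1
scene 0.0795 [[169.4, 178.4], [157.7, 193.0], [195.5, 197.3], [205.7, 182.3]]
scene 0.0845 [[169.2, 176.8], [157.5, 191.3], [195.3, 195.7], [205.6, 180.7]]
[[162, 192], [174, 179], [207, 183], [198, 198]]
side 0.0795 [[366.7, 293.8], [384.3, 274.8], [346.3, 255.6], [328.0, 273.1]]
side 0.0845 [[366.9, 292.2], [384.5, 273.2], [346.4, 254.1], [328.1, 271.5]]
[[329, 272], [341, 262], [370, 269], [381, 276], [363, 292]]
```

The force (12, then 14, then 27 N as the nest bottoms) and the height agree with a seated cover. The tool sits a constant 21–21.6 mm above the seat, which matches how the cover hung in the grip by the wrist picture. It stays pressed at 27 N, so I'll hand in.

```bash
python3 -c "
from workcell import workorder
print(workorder.job_done())"
```

```text
the job is handed in; nothing more can be done
None
```

I pressed the plunger to its stop and it sprang back; the blue cover was then fitted and handed in held down at about 27 N with the nest near its bottom, and force and height readings indicate it is fully home, but no verdict came back.

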